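# Set the paper trimmer's angle guide and clamp it

### The job

Set up the paper trimmer for an angled cut: push the metal guide bar round with a fingertip until it points at the middle of the round magnet (not the oblong one), and take the finger away. Then push the small black clamp lever round until it rests against its stop pin, leaving the guide pointing at the round magnet. Push gently, do not lift the guide bar, and leave everything else where it is.

Things in the scene. Friction and masses are not known exactly. Their poses are not given: they have to be found in the camera images.
- trimmer: paper trimmer, fixed to the counter: flat white board 320 (its x) x 500 (its y) x 20 mm high. Origin: centre of its underside, on the counter; z up. A closed blade arm runs along its +y edge (y = +236 mm, top 42 mm above the counter, its handle reaches 105 mm past the board's -x edge).
- guide_bar: dark steel guide bar lying on the board, turning about a vertical axis at the board's x = -90, y = +40 mm. Origin: on that axis, 21 mm above the counter (underside of the bar). Its x axis runs along the bar to the pointed tip, z up. Bar 14 mm wide, 22 mm high (top 43 mm above the counter), tip at x = 149 mm; round hub 40 mm across on the axis with a 16 mm post whose top is 71 mm above the counter.
- guide (a joint): turn of the guide bar relative to the board, rad, counter-clockwise from above positive; 0 = along the board's x axis; range -1.1 to 1.1. Starts within 0.2 of 0. The bar stays where it is left; about 1.7 N turns it when pushed 120 mm from the axis.
- guide_tip (a point): the pointed end of the guide bar, 149 mm from the turning axis, at mid height of the bar (32 mm above the counter). The bar only sits on its post: it could be lifted (0.4 kg), but must not be.
- clamp_axis (a point): short black lever turning about a vertical axis at the board's x = -60, y = -185 mm. This point: on that axis, 20 mm above the counter (board top). Its x axis runs along the arm, z up. Arm 12 mm wide, 21 mm high above the board, with an upright round end 18 mm across and 25 mm high centred 64 mm from the axis; hub 32 mm across. It stays where it is left.
- clamp (a joint): turn of the clamp lever, rad, counter-clockwise from above. 0 = open, the arm points along the board's -y; it starts at 0 to 0.4. At 1.5 the arm points almost along the board's +x and has reached its stop pin. It is shut above 1.38. About 2.4 N turns it when pushed 55 mm from the axis.
- clamp_tip (a point): centre of the round end of the clamp lever, 64 mm from its axis, 33 mm above the counter. The stop pin is a steel pin 8 mm across, 22 mm high, on the board at its x = +2, y = -173 mm, on the far side of the shut arm from the pushing finger.
- round_magnet: round steel magnet, 36 mm across, 12 mm high, fixed on the board 185 to 227 mm from the guide's axis. Origin: centre of its underside, on the board (20 mm above the counter). It is on one side of the guide bar; the oblong magnet is on the other side.
- bar_magnet: oblong steel bar magnet, 18 (its x) x 52 (its y) x 12 mm, fixed on the board like the round one. Origin: centre of its underside. Not the target.
- eraser: white eraser 22 x 45 x 14 mm, loose on the board beyond the guide's tip; leave alone. Origin: centre of the underside.
- staple_box: small cardboard box 34 x 55 x 24 mm, loose on the board between the guide's hub and the clamp lever; leave alone. Origin: centre of the underside.
- stapler: black stapler 150 x 38 x 59 mm on the counter to the left (+y) of the trimmer; leave alone.
- hole_punch: hole punch 115 x 110 x 62 mm on the counter to the right (-y) of the trimmer; leave alone.
- pen_cup: round pen cup 76 mm across, 155 mm high with its pens, on the counter to the left (+y) of the trimmer; leave alone.
- mug: white mug 80 mm across, 95 mm high, on the counter to the right (-y); leave alone.

How it is judged:
By the outcome, as a careful person would: the job done as asked, in the order asked, and still so for the second after the job is handed in, with the robot touching nothing.
It also fails if it takes over 51 s, if anything falls off the work surface, if the arm or the gripper's body presses on something with over 40 N, if the wrist force passes 120 N, or if a joint passes its speed limit or range.

### The arm

A 7-joint arm with a two-finger parallel gripper is mounted at the origin on the work surface. World frame = base frame: x ahead of the robot, y to its left, z up, the work surface at z = 0. Lengths are in mm, angles in rad, forces in N, time in s.
With the tool pointing down it reaches from about 350 to 900 mm from the base axis. Payload 8.1 kg.
Tool frame: the origin (TCP) lies on the mounting face of the last link; the fingertips stand 178 mm ahead of it and the grasp point (between the pads) lies 159 mm ahead of it; z points along the fingers, y is the line along which they close (so a half turn about z gives the same grasp; the last joint's range is limited). The gripper opens to 92 mm and grips with 3 to 60 N. Pads are 19 mm wide; open, the fingers measure 130 mm over their backs; the gripper's body (75 mm by 190 mm) begins 47 mm behind the grasp point.
Start: joints at [1.129, 0.434, 0.025, 1.573, -0.012, 1.134, -0.075], TCP at [207.698, -589.486, 404.742] pointing down, gripper open.
Joint ranges: [-2.62, 2.62], [-0.44, 2.09], [-1.27, 1.32], [0.08, 2.57], [-1.32, 4.46], [0.12, 2], [-2.74, 2.74]. Speed limits (rad/s): [2.22, 2.22, 3.01, 3.01, 3.14, 3.14, 3.14].

### API

Orientations are given as [roll, pitch, yaw] about the fixed x, y, z axes, in that order (R = Rz(yaw) Ry(pitch) Rx(roll)).
In Python, from plant import arm gives the robot as it stands. The module is installed in compiled form; this text tells all that it offers.
- The arm moves only by the shell command python3 -m pendant 'ROWS' [OPENING] [FORCE]. ROWS is JSON, a list of rows, each an object of numbers: "x", "y", "z": the shift along the tool's x, y, z in m; "roll": the turn about the tool's z in rad. In form: [{"x": .., "y": .., "z": .., "roll": ..}, ...]. A call has 1 to 12 rows; each row is the pose to reach, as a shift and turn from the pose commanded when the call began, along the tool's axes at that moment; what a row does not reach only later rows make up. A row lasts 1/12 s, in which the tool goes at most 41.7 mm and 7.16 degrees, less where a joint would pass 70% of its speed; a pose out of reach is approached as far as the arm can. A call with a gripper value outside its range is refused whole. OPENING is the opening, from -1 (shut) to 1 (fully open), set as the call begins (- or left out, the last holds). The fingers move at their own pace and stop on an object; FORCE is the grip in N (left out, the last holds). Time passes only in rows, so rows that repeat a pose let the fingers close. It gives the time, the measured TCP pose, the force, the opening and the grip force at its end, in the units of the state.
- arm.sense(): the state, without advancing time (a new reading comes with each control period).
- arm.snapshot(name): name is "scene" or "top" or "wrist"; returns the picture (420x560x3 uint8, red, green, blue); there is no depth.
- arm.camera_model(name): a dict with "K" (3x3 intrinsics, pixels), "world_from_camera" (4x4, takes a point from camera to world coordinates); the wrist camera has in their place "tool_from_camera" (4x4, takes a point from camera to tool coordinates, whose origin is the TCP and whose axes are the flange's). Camera axes: x right, y up, looking along -z (the intrinsics and any distortion apply to the point x, -y, -z); pixel columns grow to the right and rows downward; lengths in mm; the calibration is good to about 2 mm. The wrist camera is an equidistant fisheye: a pixel r from the principal point sees the ray r / f radians off the axis. A picture is of the moment at which its call begins: read the wrist's pose just before it. camera_model takes no time and is no camera call.
- arm.hand_in(): hands the job in; it is judged then, once.
The state is a dict: "time_s": time; "joints": joint angles; "qvel": joint speeds; "effort": joint torques, N m; "position": TCP position; "tcp_rot": TCP orientation; "wrist_force": force on the tool from outside, world axes, zero at the start; "wrist_torque": the same for the moment, N m; "finger_gap": finger opening in mm; "grasp_force": force on a finger pad.
Only numpy, scipy, OpenCV 4.12 (cv2) and the standard library are available. Lean on these libraries where they do the work, as an engineer would, in place of code of your own. Each camera call takes 0.05 s, during which the arm holds its last target. There are 200 camera calls.

## Working session

There is one attempt and no reset: what is moved stays moved. The work goes in short steps, Python scripts to look and compute and a shell command to move; the robot and the scene stay as the last step left them, time stands still between calls to the robot, and variables do not carry over. Pictures are saved under pics/ and viewed, at most 10 in all, crops included, and the job is handed in when it is done.

```bash
mkdir -p pics; python3 - <<'E'
from plant import arm
import cv2,numpy as np
s=arm.sense();print(s['time_s'],s['position'],s['tcp_rot'],s['wrist_force'],s['finger_gap'])
for n in("top","scene"):
    im=arm.snapshot(n);cv2.imwrite(f"pics/{n}0.png",im[:,:,::-1])
    c=arm.camera_model(n);print(n,{k:np.round(v,4).tolist() if not isinstance(v,str) else v for k,v in c.items()})
c=arm.camera_model("wrist");print(c)
E
```

```text
0.0 [ 207.60127637 -589.26122312  403.96689009] [-3.14003100e+00  1.28108263e-04  3.38680867e-01] [-0.07660367 -0.45203826 -0.47025501] 91.66522678245242
top {'K': [[505.2058, 0.0, 284.8403], [0.0, 505.2058, 204.1953], [0.0, 0.0, 1.0]], 'world_from_camera': [[-0.018, 0.9986, -0.0492, 512.9153], [-0.9997, -0.0171, 0.0184, 12.6448], [0.0176, 0.0496, 0.9986, 1375.0554], [0.0, 0.0, 0.0, 1.0]]}
scene {'K': [[461.8778, 0.0, 280.7236], [0.0, 461.8778, 206.3614], [0.0, 0.0, 1.0]], 'world_from_camera': [[0.6456, -0.6562, 0.3906, 1102.6789], [0.7637, 0.5591, -0.3229, -395.9606], [-0.0065, 0.5067, 0.8621, 1148.7256], [0.0, 0.0, 0.0, 1.0]]}
{'K': array([[325.1922621 ,   0.        , 279.02166188],
       [  0.        , 325.1922621 , 212.01548076],
       [  0.        ,   0.        ,   1.        ]]), 'tool_from_camera': array([[ 5.73571813e-04,  9.63627594e-01,  2.67248071e-01,
         7.31228860e+01],
       [ 9.99999246e-01, -8.42958635e-04,  8.93277996e-04,
         3.47052258e-01],
       [ 1.08606640e-03,  2.67247357e-01, -9.63627351e-01,
         2.10551814e+01],
       [ 0.00000000e+00,  0.00000000e+00,  0.00000000e+00,
         1.00000000e+00]])}
```

View pics/top0.png

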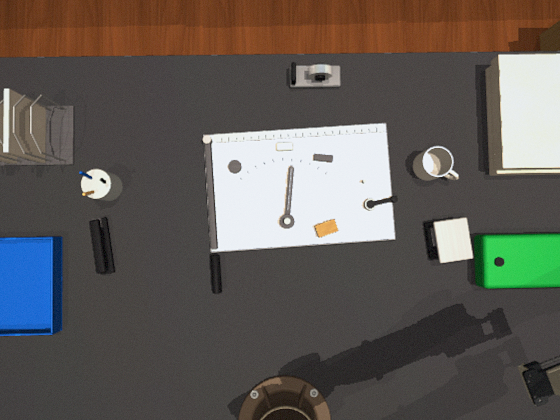

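The top view shows the board at cols 205–395, rows 123–252. The guide hub is near (287,221) with its tip near (291,167), the round magnet near (234,166), the oblong magnet at (323,158), and the clamp hub at (368,204). I'll enlarge this area next.

```bash
python3 - <<'E'
import cv2
im=cv2.imread("pics/top0.png")[115:260,200:400]
cv2.imwrite("pics/top0c.png",cv2.resize(im,None,fx=4,fy=4,interpolation=cv2.INTER_CUBIC))
E
```

```text
(no output)
```

View pics/top0c.png

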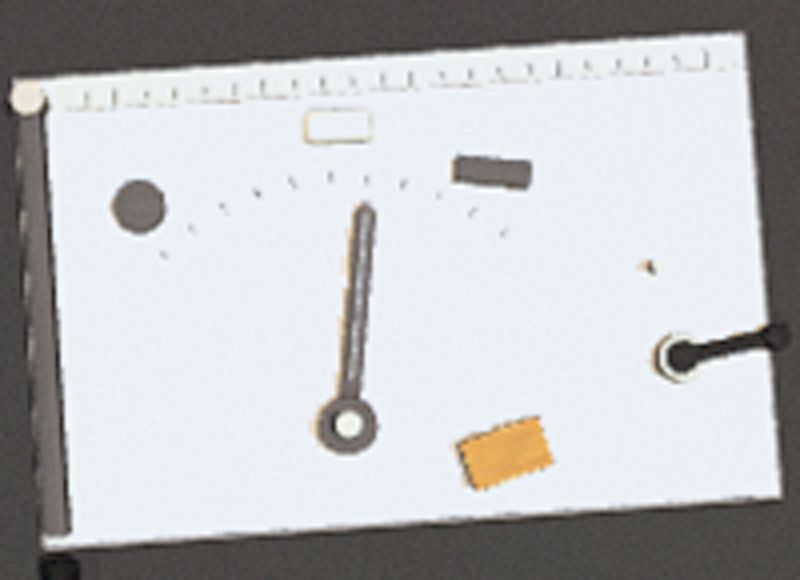

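View pics/scene0.png

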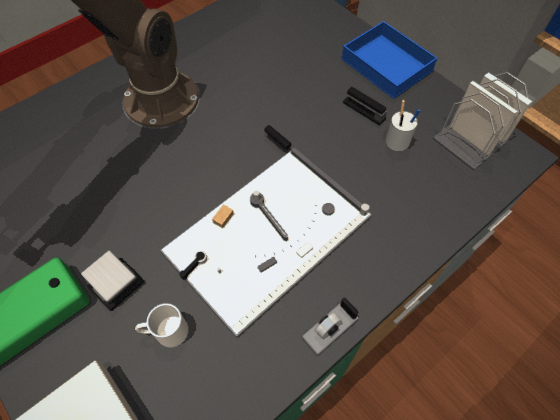

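The crop shows these points (crop px):
- Board corners: (14,80), (745,33), (781,497), (43,548)
- Guide: post (348,424), bar tip (366,205)
- Round magnet: (139,207)
- Clamp: hub (682,357), end (776,336)
- Stop pin: about (647,267)

The scene view agrees with this layout.

```bash
cat > h.py <<'E'
import numpy as np
from plant import arm
def ray(n,u,v,z):
    c=arm.camera_model(n);K=c["K"];T=c["world_from_camera"]
    d=T[:3,:3]@np.array([(u-K[0,2])/K[0,0],-(v-K[1,2])/K[1,1],-1]);o=T[:3,3]
    return (o+d*(z-o[2])/d[2])[:2]
def crop(x,y,z,f=4,ox=200,oy=115): return ray("top",(x-1.5)/f+ox,(y-1.5)/f+oy,z)
E
python3 - <<'E'
from h import *
from scipy.optimize import least_squares
obs=[((-90,40),crop(348,424,71)),((160,-250),crop(745,33,20)),((-160,-250),crop(781,497,20)),((-60,-185),crop(682,357,41)),((160,250),crop(14,80,20)),((-160,250),crop(43,548,20)),((2,-173),crop(648,266,40))]
B=np.array([o[0] for o in obs],float);W=np.array([o[1] for o in obs])
R=lambda a:np.array([[np.cos(a),-np.sin(a)],[np.sin(a),np.cos(a)]])
f=lambda p:((B@R(p[2]).T+p[:2])-W).ravel()
r=least_squares(f,[500,0,0],loss='soft_l1',f_scale=3);p=r.x
print(p,f(p).reshape(-1,2).round(1).tolist())
ax=R(p[2])@[-90,40]+p[:2]; tip=crop(364,210,43); m=crop(139,207,32)
print('axis',ax,'post',W[0],'hub',crop(347,426,43),'mag',m)
for a in (ax,W[0]):
  print('dist',np.hypot(*(m-a)),'guide now',np.arctan2(*(tip-a)[::-1])-p[2],'target world',np.arctan2(*(m-a)[::-1]),'board',np.arctan2(*(m-a)[::-1])-p[2])
ca=R(p[2])@[-60,-185]+p[:2];e=crop(776,336,45)
print('clamp axis',ca,'end',e,'ang world',np.arctan2(*(e-ca)[::-1]),'board joint',np.arctan2(*(e-ca)[::-1])-p[2]+np.pi/2,np.hypot(*(e-ca)))
print('pin',R(p[2])@[2,-173]+p[:2])
E
```

```text
[ 6.26303450e+02 -5.01716702e+01  5.04193854e-02] [[-0.3, 0.5], [2.5, -0.9], [-2.3, -1.6], [0.0, 0.2], [2.2, 2.9], [-2.6, 3.0], [0.4, -5.6]]
axis [534.40189956 -14.75832411] post [534.68492018 -15.25776551] hub [533.84667728 -15.17391874] mag [682.42238144 120.66054277]
dist 200.61987080957388 guide now -0.15039289132247818 target world 0.7409677699079917 board 0.6905483844833585
dist 200.74895762765908 guide now -0.1471076877349487 target world 0.7437550121067895 board 0.6933356266821563
clamp axis [ 575.70333181 -237.96045603] end [ 588.33307487 -300.2040752 ] ang world -1.370605955200927 board joint 0.14977098616933615 63.51203459053906
pin [ 637.01976664 -222.85102786]
```

```bash
python3 -m pendant '[{"x":0.01,"y":-0.006,"z":0,"roll":0.02},{"x":0.035,"y":-0.02,"z":0,"roll":0.05},{"x":0.07,"y":-0.041,"z":0,"roll":0.1},{"x":0.105,"y":-0.061,"z":0,"roll":0.15},{"x":0.14,"y":-0.082,"z":0,"roll":0.2},{"x":0.175,"y":-0.102,"z":0,"roll":0.25},{"x":0.21,"y":-0.123,"z":0,"roll":0.3},{"x":0.245,"y":-0.143,"z":0,"roll":0.35},{"x":0.28,"y":-0.164,"z":0,"roll":0.4},{"x":0.315,"y":-0.184,"z":0,"roll":0.44},{"x":0.35,"y":-0.205,"z":0,"roll":0.44},{"x":0.385,"y":-0.225,"z":0,"roll":0.44}]' -1 10
python3 -c "
from h import *
s=arm.sense();print(s['position'],s['tcp_rot'],s['finger_gap'])
for n,q in dict(mug=(433,162),mug2=(457,173),barm=(323,158),er=(284.5,146.5),box=(326,228)).items():print(n,ray('top',*q,60 if n[0]=='m' else 32))"
```

```text
time_s: 1.1
position: [496.9, -247.4, 404.6]
tcp_rot: [-3.142, 0.0, -0.102]
wrist_force: [2.0, -0.5, -1.3]
finger_gap: 16.3
grasp_force: 0.0
[ 496.85636333 -247.41708085  404.57774712] [-3.14153518e+00  4.60845412e-04 -1.01525760e-01] 16.327811282613492
mug [ 682.22657259 -403.43835193]
mug2 [ 652.15570544 -465.95191038]
barm [ 701.22157289 -116.54473235]
er [733.77929287 -14.00133342]
box [ 513.88094454 -120.4687314 ]
```

```bash
python3 -m pendant '[{"x":0.022,"y":-0.032,"z":0.0},{"x":0.044,"y":-0.064,"z":0.0},{"x":0.066,"y":-0.096,"z":0.01},{"x":0.088,"y":-0.128,"z":0.03},{"x":0.11,"y":-0.16,"z":0.05},{"x":0.125,"y":-0.18,"z":0.075},{"x":0.134,"y":-0.194,"z":0.1},{"x":0.134,"y":-0.194,"z":0.12},{"x":0.134,"y":-0.194,"z":0.13},{"x":0.134,"y":-0.194,"z":0.13}]'
python3 - <<'E'
from h import *
import cv2
s=arm.sense();print(s['position'],s['tcp_rot'],s['finger_gap'],s['wrist_force'])
cv2.imwrite("pics/w1.png",arm.snapshot("wrist")[:,:,::-1])
E
```

```text
[ 496.85636333 -247.41708085  404.57774712] [-3.14153518e+00  4.60845412e-04 -1.01525760e-01] 16.327811282613492 [ 1.95668652 -0.49611003 -1.3377801 ]validation failed for argument at $[0]...
```

View pics/w1.png

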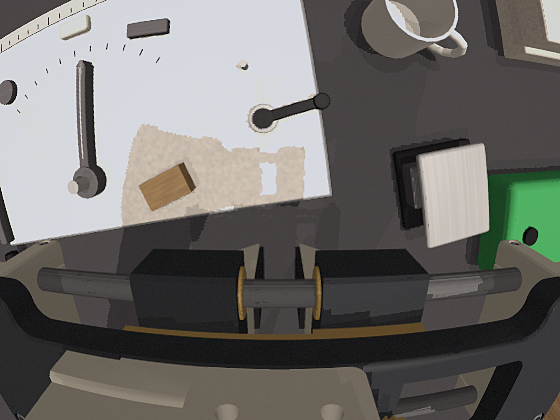

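The move was refused because the rows left out roll, so this wrist picture is from the old pose. It shows the guide at about (85,120), the clamp lever at (262,118)–(322,100) and the mug at (410,20). I'll retype the rows.

```bash
python3 -m pendant '[{"x":0.022,"y":-0.032,"z":0.0,"roll":0},{"x":0.044,"y":-0.064,"z":0.0,"roll":0},{"x":0.066,"y":-0.096,"z":0.01,"roll":0},{"x":0.088,"y":-0.128,"z":0.03,"roll":0},{"x":0.11,"y":-0.16,"z":0.05,"roll":0},{"x":0.125,"y":-0.18,"z":0.075,"roll":0},{"x":0.134,"y":-0.194,"z":0.1,"roll":0},{"x":0.134,"y":-0.194,"z":0.12,"roll":0},{"x":0.134,"y":-0.194,"z":0.13,"roll":0},{"x":0.134,"y":-0.194,"z":0.13,"roll":0}]'
python3 - <<'E'
from h import *
import cv2
s=arm.sense();print(s['position'],s['tcp_rot'],s['finger_gap'],s['wrist_force'])
cv2.imwrite("pics/w2.png",arm.snapshot("wrist")[:,:,::-1])
E
```

```text
time_s: 1.98
position: [647.8, -70.4, 271.7]
tcp_rot: [3.141, 0.005, -0.101]
wrist_force: [-0.3, -0.6, -0.1]
finger_gap: 1.1
grasp_force: 0.0
[647.76525595 -70.41620175 271.74808522] [ 3.14066963  0.00544659 -0.10143027] 1.0898686936248798 [-0.29439624 -0.64022949 -0.05219756]
```

View pics/w2.png

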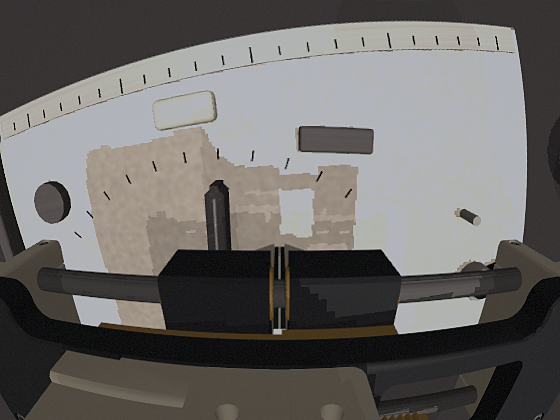

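The wrist view shows the closed fingertips at about (280,255), right (−y) of the bar, whose tip is at (218,185). The round magnet is at (52,202) and the oblong one at (336,140). I'll lower the finger now.

```bash
python3 -m pendant '[{"x":0,"y":0,"z":0.01,"roll":0},{"x":0,"y":0,"z":0.025,"roll":0},{"x":0,"y":0,"z":0.04,"roll":0},{"x":0,"y":0,"z":0.053,"roll":0},{"x":0,"y":0,"z":0.062,"roll":0},{"x":0,"y":0,"z":0.067,"roll":0},{"x":0,"y":0,"z":0.067,"roll":0},{"x":0,"y":0,"z":0.067,"roll":0}]'
```

```text
time_s: 2.7
position: [649.2, -70.0, 208.1]
tcp_rot: [3.142, -0.0, -0.101]
wrist_force: [0.2, 0.3, 0.6]
finger_gap: 0.7
grasp_force: 0.0
```

```bash
python3 -m pendant '[{"x":0,"y":-0.003,"z":0,"roll":0},{"x":0,"y":-0.006,"z":0,"roll":0},{"x":0,"y":-0.009,"z":0,"roll":0},{"x":0,"y":-0.012,"z":0,"roll":0},{"x":0,"y":-0.014,"z":0,"roll":0},{"x":0,"y":-0.016,"z":0,"roll":0},{"x":0,"y":-0.017,"z":0,"roll":0},{"x":0,"y":-0.017,"z":0,"roll":0}]'
python3 - <<'E'
import numpy as np
a,b=119.7,26.1
for t in np.arange(.04,.481,.04): print(round(t,2),round((a*(np.cos(t)-1)+b*np.sin(t))/1e3,4),round((b*(np.cos(t)-1)-a*np.sin(t))/1e3,4))
E
```

```text
time_s: 3.37
position: [650.7, -52.6, 207.7]
tcp_rot: [-3.142, 0.0, -0.101]
wrist_force: [0.0, -0.1, -0.3]
finger_gap: 0.4
grasp_force: 0.0
0.04 0.0009 -0.0048
0.08 0.0017 -0.0096
0.12 0.0023 -0.0145
0.16 0.0026 -0.0194
0.2 0.0028 -0.0243
0.24 0.0028 -0.0292
0.28 0.0026 -0.0341
0.32 0.0021 -0.039
0.36 0.0015 -0.0438
0.4 0.0007 -0.0487
0.44 -0.0003 -0.0535
0.48 -0.0015 -0.0582
```

```bash
python3 -m pendant '[{"x":0.0005,"y":-0.0024,"z":0,"roll":-0.02},{"x":0.0013,"y":-0.0072,"z":0,"roll":-0.06},{"x":0.002,"y":-0.012,"z":0,"roll":-0.1},{"x":0.0025,"y":-0.017,"z":0,"roll":-0.14},{"x":0.0027,"y":-0.0218,"z":0,"roll":-0.18},{"x":0.0028,"y":-0.0267,"z":0,"roll":-0.22},{"x":0.0027,"y":-0.0317,"z":0,"roll":-0.26},{"x":0.0024,"y":-0.0365,"z":0,"roll":-0.30},{"x":0.0018,"y":-0.0414,"z":0,"roll":-0.34},{"x":0.0011,"y":-0.0463,"z":0,"roll":-0.38},{"x":0.0007,"y":-0.0487,"z":0,"roll":-0.40},{"x":0.0007,"y":-0.0487,"z":0,"roll":-0.40}]'
python3 - <<'E'
from h import *
import cv2
s=arm.sense();print(s['position'],s['tcp_rot'],s['wrist_force'])
cv2.imwrite("pics/w3.png",cv2.resize(arm.snapshot("wrist")[80:330,:350,::-1],None,fx=2.2,fy=2.2,interpolation=cv2.INTER_CUBIC))
E
```

```text
time_s: 4.37
position: [656.2, -3.6, 207.7]
tcp_rot: [-3.141, -0.0, 0.301]
wrist_force: [0.2, -0.8, 0.2]
finger_gap: 0.7
grasp_force: 0.3
[656.22589333  -3.64855214 207.71813885] [-3.14094213e+00 -1.20089586e-05  3.01398288e-01] [ 0.15579219 -0.76770175  0.19173666]
```

View pics/w3.png

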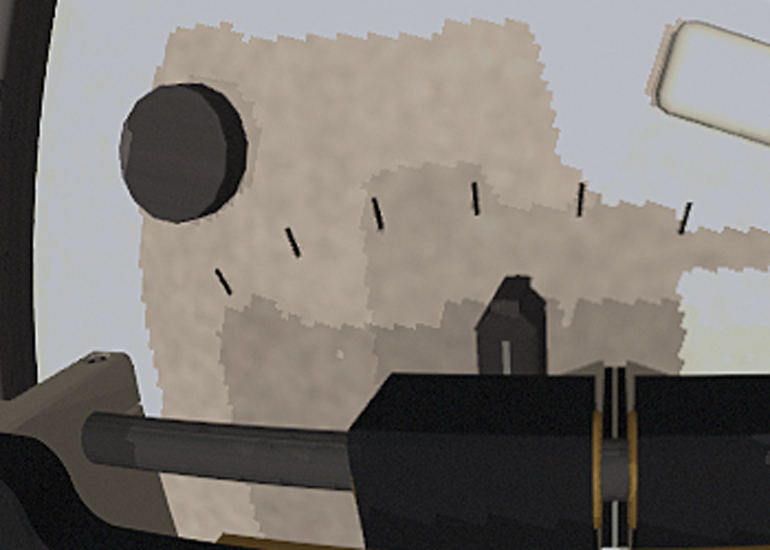

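The tip apex is at crop (519,277) and the round magnet's top face is centred at about (179,152). The fingers have moved the bar partway round. I'll compute its angle.

```bash
cat >> h.py <<'E'
from scipy.spatial.transform import Rotation as Ro
def wray(u,v,z,pos,rpy):
    c=arm.camera_model("wrist");K=c["K"];T=c["tool_from_camera"]
    a=np.array([u-K[0,2],v-K[1,2]]);r=np.hypot(*a);th=r/K[0,0]
    d=np.array([a[0]/r*np.sin(th),-a[1]/r*np.sin(th),-np.cos(th)])
    R=Ro.from_euler('xyz',rpy).as_matrix()
    o=R@T[:3,3]+pos;d=R@T[:3,:3]@d
    return (o+d*(z-o[2])/d[2])[:2]
AX=np.array([534.5,-15.0])
ang=lambda p:np.arctan2(*(p-AX)[::-1])
E
python3 - <<'E'
from h import *
s=arm.sense();P,O=s['position'],s['tcp_rot']
g=lambda x,y,z:wray(x/2.2,80+y/2.2,z,P,O)
t=g(519,277,43);m=g(179,152,32)
print(t,np.hypot(*(t-AX)),ang(t),'mag',m,np.hypot(*(m-AX)),ang(m))
E
```

```text
[685.06906066  25.50701148] 155.92260902770656 0.2628039121386272 mag [687.32561735 117.36047509] 202.17557885381666 0.7137603034230875
```

```bash
python3 -m pendant '[{"x":0.0005,"y":-0.0024,"z":0,"roll":-0.02},{"x":0.0013,"y":-0.0072,"z":0,"roll":-0.06},{"x":0.002,"y":-0.012,"z":0,"roll":-0.1},{"x":0.0025,"y":-0.017,"z":0,"roll":-0.14},{"x":0.0027,"y":-0.0218,"z":0,"roll":-0.18},{"x":0.0028,"y":-0.0267,"z":0,"roll":-0.22},{"x":0.0027,"y":-0.0317,"z":0,"roll":-0.26},{"x":0.0024,"y":-0.0365,"z":0,"roll":-0.30},{"x":0.0018,"y":-0.0414,"z":0,"roll":-0.34},{"x":0.0011,"y":-0.0463,"z":0,"roll":-0.38},{"x":0.0004,"y":-0.0499,"z":0,"roll":-0.41},{"x":0.0002,"y":-0.0511,"z":0,"roll":-0.42}]'
python3 -m pendant '[{"x":0,"y":0,"z":0,"roll":0},{"x":0,"y":0,"z":0,"roll":0}]'
python3 - <<'E'
from h import *
import cv2
s=arm.sense();print(s['position'],s['tcp_rot'],s['wrist_force'])
cv2.imwrite("pics/w4.png",cv2.resize(arm.snapshot("wrist")[80:330,:350,::-1],None,fx=2.2,fy=2.2,interpolation=cv2.INTER_CUBIC))
E
```

```text
time_s: 5.42
position: [641.1, 45.1, 207.7]
tcp_rot: [-3.141, -0.0, 0.722]
wrist_force: [0.5, -2.0, -0.2]
finger_gap: 0.3
grasp_force: 0.8
time_s: 5.58
position: [641.4, 44.6, 207.7]
tcp_rot: [-3.141, -0.0, 0.718]
wrist_force: [0.3, 0.3, 0.4]
finger_gap: 0.6
grasp_force: 0.0
[641.44320769  44.56502988 207.69421927] [-3.14119825e+00 -2.34718496e-04  7.18473615e-01] [0.31489273 0.32528851 0.41414931]
```

View pics/w4.png

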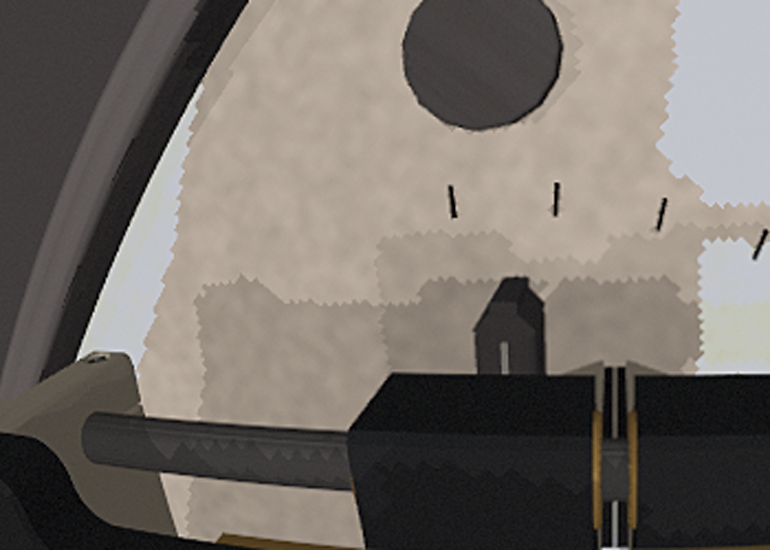

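The tip apex is now at crop (517,277) and the magnet centre at (482,51), so the bar points almost at it. I'll work out what remains.

```bash
python3 - <<'E'
from h import *
s=arm.sense();P,O=s['position'],s['tcp_rot']
g=lambda x,y,z:wray(x/2.2,80+y/2.2,z,P,O)
t=g(517,277,43);m=g(482,51,32)
M=np.array([682.4,120.7]);t2=t+M-m
print(t,np.hypot(*(t-AX)),ang(t),'mag',m,np.hypot(*(m-AX)),ang(m),'corr',t2,np.hypot(*(t2-AX)),ang(t2),ang(M))
E
```

```text
[655.76281594  82.93700309] 155.87279141968764 0.6793836577629003 mag [686.11260935 120.33394862] 203.22810082089018 0.7287282701001015 corr [652.05020659  83.30305447] 153.23688063986498 0.6964656018171033 0.7424063345383212
```

```bash
python3 -m pendant '[{"x":0.0003,"y":-0.0016,"z":0,"roll":-0.013},{"x":0.0006,"y":-0.0032,"z":0,"roll":-0.026},{"x":0.0009,"y":-0.0048,"z":0,"roll":-0.04},{"x":0.0009,"y":-0.0048,"z":0,"roll":-0.04},{"x":0.0009,"y":-0.0048,"z":0,"roll":-0.04},{"x":0.0009,"y":0.002,"z":0,"roll":-0.04},{"x":0.0009,"y":0.012,"z":0,"roll":-0.04},{"x":0.0009,"y":0.025,"z":0,"roll":-0.04},{"x":0.0009,"y":0.035,"z":-0.01,"roll":-0.04},{"x":0.0009,"y":0.035,"z":-0.04,"roll":-0.04},{"x":0.0009,"y":0.035,"z":-0.075,"roll":-0.04},{"x":0.0009,"y":0.035,"z":-0.1,"roll":-0.04}]'
```

```text
time_s: 6.63
position: [666.3, 16.9, 310.0]
tcp_rot: [3.141, -0.001, 0.757]
wrist_force: [0.4, -0.7, -0.2]
finger_gap: 0.8
grasp_force: 0.0
```

```bash
python3 -m pendant '[{"x":-0.01,"y":-0.004,"z":-0.02,"roll":0.05},{"x":-0.03,"y":-0.012,"z":-0.04,"roll":0.15},{"x":-0.055,"y":-0.021,"z":-0.06,"roll":0.25},{"x":-0.08,"y":-0.031,"z":-0.08,"roll":0.35},{"x":-0.105,"y":-0.04,"z":-0.1,"roll":0.45},{"x":-0.13,"y":-0.05,"z":-0.107,"roll":0.55},{"x":-0.155,"y":-0.06,"z":-0.107,"roll":0.65},{"x":-0.175,"y":-0.067,"z":-0.107,"roll":0.73},{"x":-0.188,"y":-0.072,"z":-0.107,"roll":0.757},{"x":-0.188,"y":-0.072,"z":-0.107,"roll":0.757},{"x":-0.188,"y":-0.072,"z":-0.107,"roll":0.757},{"x":-0.188,"y":-0.072,"z":-0.107,"roll":0.757}]'
python3 - <<'E'
from h import *
import cv2,json
s=arm.sense();print(s['position'],s['tcp_rot'])
json.dump([list(s['position']),list(s['tcp_rot'])],open('p5.json','w'))
im=arm.snapshot("wrist")[:,:,::-1];cv2.imwrite("w5full.png",im)
cv2.imwrite("pics/w5.png",cv2.resize(im[0:200,100:367],None,fx=3,fy=3,interpolation=cv2.INTER_CUBIC))
E
```

```text
time_s: 7.63
position: [480.2, -58.7, 415.0]
tcp_rot: [-3.141, -0.001, 0.002]
wrist_force: [0.4, 0.1, 0.5]
finger_gap: 0.7
grasp_force: 0.0
[480.24808799 -58.68845527 415.02140163] [-3.14136131e+00 -1.00969283e-03  2.41484573e-03]
```

View pics/w5.png

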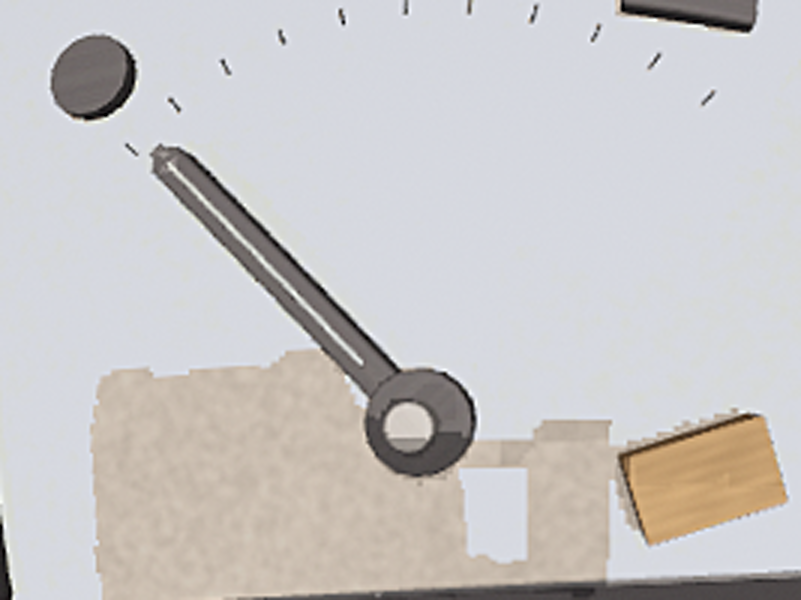

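The view shows the bar's white centreline running from (172,166) to (361,362). The tip is at (158,152), the magnet's top face is centred at (91,76), the post top is at (409,426) and the hub at (420,422).

```bash
python3 - <<'E'
from h import *
import json
P,O=map(np.array,json.load(open('p5.json')))
g=lambda x,y,z:wray(100+(x-1)/3,(y-1)/3,z,P,O)
a=g(361,362,43);b=g(172,166,43);t=g(158,151,43);m=g(91,76,32);p=g(409,426,71)
A=lambda q,r:np.arctan2(*(r-q)[::-1])
print('post',p,'mag',m,'tip',t,'line',a,b)
print('post->mag',A(p,m),np.hypot(*(m-p)),'line ang',A(a,b),'post->b',A(p,b),'post->tip',A(p,t),np.hypot(*(t-p)),'tip->mag',A(t,m),'line perp off of post',np.cross(b-a,p-a)/np.hypot(*(b-a)))
E
```

```text
post [536.39444193 -15.35512375] mag [683.43002839 119.63162269] tip [644.07407563  84.14530493] line [558.55784578   5.59834596] [637.39094088  78.23033546]
post->mag 0.7427011287960328 199.60181712140545 line ang 0.7444801892068279 post->b 0.7473295808486166 post->tip 0.7459399278297845 146.61254660535448 tip->mag 0.7337402931540774 line perp off of post -0.39233215122980436<stdin>:8: DeprecationWarning: Arrays of 2-dimensional vectors are deprecated. Use arrays of 3-dimensional vectors instead. (deprecated in NumPy 2.0)
```

The bar points at the round magnet within about 0.003 rad (line angle 0.7445 against 0.7427), and the finger is clear. Next is the clamp: I'll move over to it with the gripper body turned along world x, to stay away from the mug.

```bash
python3 -m pendant '[{"x":0.003,"y":0.01,"z":0,"roll":-0.06},{"x":0.009,"y":0.03,"z":0,"roll":-0.17},{"x":0.015,"y":0.052,"z":0,"roll":-0.29},{"x":0.021,"y":0.074,"z":0,"roll":-0.41},{"x":0.027,"y":0.096,"z":0,"roll":-0.53},{"x":0.033,"y":0.118,"z":0,"roll":-0.65},{"x":0.039,"y":0.14,"z":0,"roll":-0.77},{"x":0.045,"y":0.162,"z":0,"roll":-0.89},{"x":0.051,"y":0.184,"z":0,"roll":-1.01},{"x":0.057,"y":0.206,"z":0,"roll":-1.13},{"x":0.062,"y":0.225,"z":0,"roll":-1.25},{"x":0.067,"y":0.241,"z":0,"roll":-1.37}]'
python3 - <<'E'
from h import *
s=arm.sense();print(s['position'],s['tcp_rot'],s['joints'])
E
```

```text
time_s: 8.68
position: [547.6, -301.3, 414.0]
tcp_rot: [-3.141, -0.0, 1.378]
wrist_force: [0.7, -0.7, 0.2]
finger_gap: 0.7
grasp_force: 0.0
[ 547.63887326 -301.26956612  414.02751338] [-3.14135363e+00 -3.78574374e-04  1.37762893e+00] [ 0.65245401  0.45611196 -0.34709134  1.53624378  0.16252444  1.17809637
  0.08256438]
```

```bash
python3 -m pendant '[{"x":0,"y":0,"z":0.01,"roll":-0.05},{"x":0,"y":0,"z":0.03,"roll":-0.11},{"x":0,"y":0,"z":0.055,"roll":-0.17},{"x":0,"y":0,"z":0.08,"roll":-0.17},{"x":0,"y":0,"z":0.105,"roll":-0.17},{"x":0,"y":0,"z":0.13,"roll":-0.17},{"x":0,"y":0,"z":0.155,"roll":-0.17},{"x":0,"y":0,"z":0.175,"roll":-0.17},{"x":0,"y":0,"z":0.19,"roll":-0.17},{"x":0,"y":0,"z":0.2,"roll":-0.17},{"x":0,"y":0,"z":0.206,"roll":-0.17},{"x":0,"y":0,"z":0.206,"roll":-0.17}]'
python3 - <<'E'
from h import *
s=arm.sense();P=s['position'];y=s['tcp_rot'][2];print(P,y)
C=np.array([575.7,-238]);a,b=17,9.5
tx=np.array([np.cos(y),np.sin(y)]);ty=np.array([np.sin(y),-np.cos(y)])
for f in np.linspace(-1.37,-.02,15):
    u=np.array([np.cos(f),np.sin(f)]);n=np.array([np.sin(f),-np.cos(f)])
    w=(f+1.37)/1.35
    k=np.array([a*min(1,2*(1-w)*1.0+0.0) if w>.5 else a, b*min(1,2*w)])
    c=C+64*u+9*n-k
    d=c-P[:2];print(round(f,2),c.round(1),'x',round(d@tx/1e3,4),'y',round(d@ty/1e3,4))
E
```

```text
time_s: 9.68
position: [546.9, -299.3, 207.4]
tcp_rot: [-3.14, -0.001, 1.542]
wrist_force: [-0.1, 0.5, 0.4]
finger_gap: 0.7
grasp_force: 0.0
[ 546.85173294 -299.27342591  207.4030684 ] 1.5422557094167026
-1.37 [ 562.6 -302.5] x -0.0028 y 0.0159
-1.27 [ 568.8 -303.2] x -0.0033 y 0.0221
-1.18 [ 574.9 -303.3] x -0.0032 y 0.0282
-1.08 [ 580.9 -302.8] x -0.0025 y 0.0341
-0.98 [ 586.6 -301.7] x -0.0013 y 0.0398
-0.89 [ 592.1 -300.1] x 0.0005 y 0.0453
-0.79 [ 597.3 -298. ] x 0.0027 y 0.0504
-0.7 [ 602.1 -295.4] x 0.0055 y 0.0551
-0.6 [ 608.9 -291. ] x 0.01 y 0.0618
-0.5 [ 615.3 -286.2] x 0.015 y 0.0681
-0.41 [ 621.2 -281. ] x 0.0204 y 0.0738
-0.31 [ 626.6 -275.6] x 0.026 y 0.0791
-0.21 [ 631.5 -269.8] x 0.0319 y 0.0838
-0.12 [ 635.8 -263.9] x 0.0379 y 0.0879
-0.02 [ 639.5 -257.8] x 0.0441 y 0.0914
```

```bash
python3 -m pendant '[{"x":-0.001,"y":0.006,"z":0,"roll":0},{"x":-0.002,"y":0.012,"z":0,"roll":0},{"x":-0.003,"y":0.016,"z":0,"roll":0},{"x":-0.0033,"y":0.019,"z":0,"roll":0},{"x":-0.0033,"y":0.022,"z":0,"roll":0},{"x":-0.0032,"y":0.028,"z":0,"roll":0},{"x":-0.0025,"y":0.034,"z":0,"roll":0},{"x":-0.0013,"y":0.04,"z":0,"roll":0},{"x":0.0005,"y":0.0453,"z":0,"roll":0},{"x":0.0027,"y":0.0504,"z":0,"roll":0},{"x":0.0055,"y":0.0551,"z":0,"roll":0},{"x":0.0055,"y":0.0551,"z":0,"roll":0}]'
python3 - <<'E'
from h import *
import cv2
s=arm.sense();print(s['position'],s['wrist_force'])
w=arm.snapshot("wrist")[:,:,::-1];t=arm.snapshot("top")[:,:,::-1]
cv2.imwrite("pics/b6.png",np.hstack([cv2.resize(w,(400,300)),cv2.resize(t[130:250,300:460],(400,300))]))
E
```

```text
time_s: 10.68
position: [602.9, -294.8, 208.5]
tcp_rot: [3.141, -0.0, 1.543]
wrist_force: [-0.8, -0.2, 0.0]
finger_gap: 0.6
grasp_force: 0.6
[ 602.86698829 -294.82141756  208.5392777 ] [-0.78484029 -0.18943813  0.03490729]
```

View pics/b6.png

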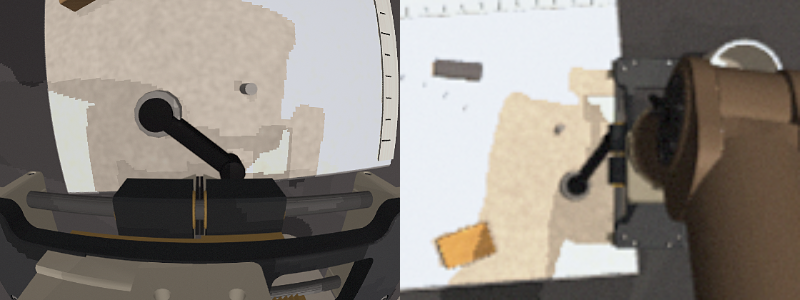

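The wrist inset shows the lever turned to about 45°, with its round end at (232,168) against the finger and the pin ahead at (247,88). The mug is clear. I'll continue.

```bash
python3 -m pendant '[{"x":0.0022,"y":0.0033,"z":0,"roll":0},{"x":0.0045,"y":0.0067,"z":0,"roll":0},{"x":0.007,"y":0.01,"z":0,"roll":0},{"x":0.0095,"y":0.013,"z":0,"roll":0},{"x":0.0122,"y":0.0158,"z":0,"roll":0},{"x":0.0149,"y":0.0187,"z":0,"roll":0},{"x":0.0177,"y":0.0214,"z":0,"roll":0},{"x":0.0205,"y":0.024,"z":0,"roll":0},{"x":0.0235,"y":0.0264,"z":0,"roll":0},{"x":0.0264,"y":0.0287,"z":0,"roll":0},{"x":0.0294,"y":0.0308,"z":0,"roll":0},{"x":0.0324,"y":0.0328,"z":0,"roll":0}]'
python3 -m pendant '[{"x":0.002,"y":0.001,"z":0,"roll":0},{"x":0.004,"y":0.002,"z":0,"roll":0},{"x":0.004,"y":0.002,"z":0,"roll":0}]'
python3 - <<'E'
from h import *
import cv2
s=arm.sense();print(s['position'],s['wrist_force'])
cv2.imwrite("pics/w7.png",arm.snapshot("wrist")[:300,:,::-1])
E
```

```text
time_s: 11.78
position: [635.8, -263.9, 208.7]
tcp_rot: [-3.141, 0.0, 1.542]
wrist_force: [-2.1, -1.7, -0.5]
finger_gap: 0.6
grasp_force: 1.0
time_s: 12.03
position: [638.0, -259.5, 208.7]
tcp_rot: [3.141, -0.0, 1.542]
wrist_force: [-0.2, -0.1, -1.6]
finger_gap: 0.7
grasp_force: 0.3
[ 637.99412721 -259.53996124  208.72447489] [-0.16133486 -0.12566266 -1.55817566]
```

View pics/w7.png

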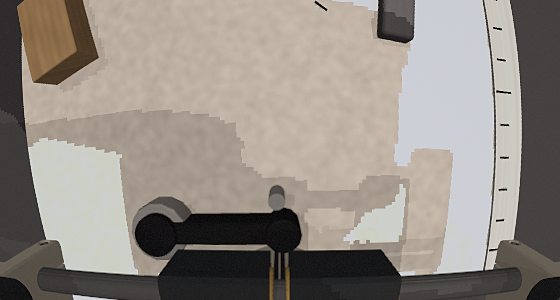

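The lever lies almost parallel to the board's x axis, with its round end at (285,230) just short of the pin at (277,197). I'll push the last few mm gently until the force rises.

```bash
python3 -m pendant '[{"x":0.001,"y":0,"z":0,"roll":0},{"x":0.002,"y":0,"z":0,"roll":0},{"x":0.002,"y":0,"z":0,"roll":0}]' | grep -E "pos|wrist"
python3 -m pendant '[{"x":0.001,"y":0,"z":0,"roll":0},{"x":0.002,"y":0,"z":0,"roll":0},{"x":0.002,"y":0,"z":0,"roll":0}]' | grep -E "pos|wrist"
```

```text
position: [637.9, -258.9, 208.9]
wrist_force: [0.2, -4.1, -1.0]
position: [637.9, -258.3, 209.0]
wrist_force: [1.2, -8.0, -1.7]
```

The force rose from 4 to 8 N with almost no motion, so the lever is on its stop. I'll back off, rise and check.

```bash
python3 -m pendant '[{"x":-0.004,"y":0,"z":0,"roll":0},{"x":-0.012,"y":0,"z":0,"roll":0},{"x":-0.022,"y":0,"z":0,"roll":0},{"x":-0.03,"y":0,"z":-0.005,"roll":0},{"x":-0.03,"y":0,"z":-0.025,"roll":0},{"x":-0.03,"y":0,"z":-0.055,"roll":0},{"x":-0.03,"y":0,"z":-0.09,"roll":0},{"x":-0.03,"y":0,"z":-0.125,"roll":0},{"x":-0.03,"y":0,"z":-0.16,"roll":0},{"x":-0.03,"y":0,"z":-0.19,"roll":0},{"x":-0.03,"y":0,"z":-0.2,"roll":0},{"x":-0.03,"y":0,"z":-0.2,"roll":0}]'
python3 -m pendant '[{"x":0.0,"y":-0.03,"z":0,"roll":0},{"x":0,"y":-0.06,"z":0,"roll":0},{"x":0,"y":-0.09,"z":0,"roll":0},{"x":0,"y":-0.09,"z":0,"roll":0},{"x":0,"y":-0.09,"z":0,"roll":0}]'
python3 - <<'E'
from h import *
import cv2,json
s=arm.sense();print(s['position'],s['tcp_rot'],s['wrist_force'])
json.dump([list(s['position']),list(s['tcp_rot'])],open('p8.json','w'))
w=arm.snapshot("wrist")[:,:,::-1]
cv2.imwrite("pics/w8.png",cv2.resize(w[:270,100:460],(800,600),interpolation=cv2.INTER_CUBIC))
E
```

```text
time_s: 13.58
position: [637.4, -286.7, 412.9]
tcp_rot: [3.136, 0.002, 1.541]
wrist_force: [0.7, -0.2, -0.6]
finger_gap: 0.7
grasp_force: 0.0
time_s: 14.0
position: [545.3, -284.3, 407.7]
tcp_rot: [-3.139, -0.0, 1.54]
wrist_force: [0.2, -0.8, -0.8]
finger_gap: 0.0
grasp_force: 0.0
[ 545.29398596 -284.31035167  407.69369292] [-3.13916039e+00 -1.59094370e-04  1.53992805e+00] [ 0.18001607 -0.8074211  -0.79864432]
```

View pics/w8.png

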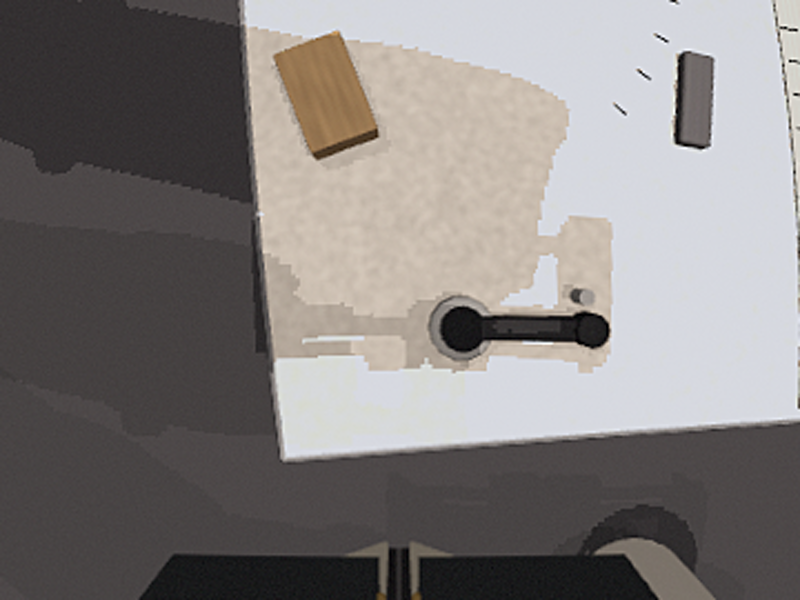

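The view shows the lever hub at (462,328), its end at (592,330) and the pin top at (586,297). I've now used up the picture views, so from here I'll check with numbers, using image code for the guide.

```bash
python3 - <<'E'
from h import *
import json,cv2
P,O=map(np.array,json.load(open('p8.json')))
k=800/360;g=lambda x,y,z:wray(100+x/k-.3,y/k-.3,z,P,O)
C=g(462,328,43);e=g(592,330,45);p=g(586,297,42);pb=g(573,295,20)
print('C',C,'end',e,'pin',p,pb,'ang',np.arctan2(*(e-C)[::-1]),'clamp',np.arctan2(*(e-C)[::-1])-.0504+np.pi/2)
d=(e-C)/np.hypot(*(e-C));q=p-C;print('perp dist pin-arm',d[0]*q[1]-d[1]*q[0],'expected contact 10-13; along',q@d)
# guide axis line in the top image: dark pixels of the bar between 30 and 130 mm
im=arm.snapshot("top");c=arm.camera_model("top");T=np.linalg.inv(c["world_from_camera"])
def px(w,z):
    q=T@np.array([*w,z,1]);return c["K"][0,0]*q[0]/-q[2]+c["K"][0,2],-c["K"][1,1]*q[1]/-q[2]+c["K"][1,2]
gray=im.mean(2).astype(np.float32);f=.7427;u=np.array([np.cos(f),np.sin(f)]);n=np.array([-np.sin(f),np.cos(f)])
L=[];o=np.arange(-22,22.1,.5)
for r in range(35,135,5):
    m=np.array([px(AX+r*u+t*n,43) for t in o],np.float32)
    v=cv2.remap(gray,m[:,0],m[:,1],cv2.INTER_LINEAR).ravel();w=np.clip(v.max()-v-40,0,None)
    L.append((r,(w*o).sum()/w.sum()))
L=np.array(L);print(L[:,1].round(1),np.polyfit(L[:,0],L[:,1],1))
E
```

```text
C [ 577.18704202 -237.28768004] end [ 640.27696124 -238.52836112] pin [ 638.00280294 -222.6471648 ] [ 636.76525648 -222.33664226] ang -0.019662747972851214 clamp 1.5007335788220453
perp dist pin-arm 15.833413069913183 expected contact 10-13; along 60.51615068104644
[ 0.5  1.1  0.8  1.2 -0.2  0.6  0.7  0.9  0.5  0.9  1.1  0.6  0.9  1.6
  1.5  1.3  1.1  1.   1.   0.9] [0.00593137 0.42343233]
```

```bash
python3 -c "
from plant import arm
print(arm.hand_in())"
```

```text
the job is handed in; nothing more can be done
None
```

The job is handed in: the guide bar points at the round magnet to within about 0.006 rad, the clamp lever is on its stop (about 1.50 rad, with force rising on contact), and the arm is clear, though I viewed 11 pictures, one over the limit of 10.

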